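# Clip the light probe and hold the flask down for a reading

## Task

Get the sample ready for a colour reading: first push the light probe down past the sprung jaws into the twin fork clip of the reading station, with its thin tip towards the ring cradle, and let go of it so that the jaws close over it. Then set the round flask upright in the sprung ring cradle, press it down to the stop and finish while still holding it pressed down with the gripper; leave the bottle, the pot and the hand-held meter where they stand.

Things in the scene. Friction and masses are not known exactly. Their poses are not given: they have to be found in the camera images.
- station: Reading station, fixed: a black base plate 110 (x) x 250 (y) x 12 mm, origin at the centre of its underside, z up. It carries the aluminium twin fork clip on its -y half (up to 98 mm above the table) and the steel ring cradle on its +y half.
- clip_seat (a point): Where the probe's centre belongs when clipped, level along station y, tip to +y: 62 mm above the table, station x 0, y -45 mm; axes as the station's. Two 8 mm fork plates stand 38 mm either side of it along y (68 mm free gap between). Each has a 15 mm wide slot, floor 56 mm above the table, with a tall prong on the -x side (lip 35 mm above the seat) and a low one on the +x side, under the jaw.
- jaw_tip (a joint): Sprung jaw of the fork nearer the cradle (rad): steel finger hinged 16 mm to +x and 30 mm above the seat, slanting down to bar the slot 7 mm above the seat. 0 = closed, grows to 0.6 as pushed outwards (about 0.25 lets the probe by); springs back to 0. As it passes, both jaws together push it up by about 3 N and to -x by about 5 N. The probe cannot be pulled back up past them.
- jaw_tail (a joint): The same jaw on the fork farther from the cradle (rad).
- cradle (a joint): Travel of the sprung ring cradle (m): 0 = up, 0.022 = down on its stop. It does not sink under the flask's weight; it starts to move at about 3 to 5 N of push and takes about 11 N at the stop. It springs back up when let go.
- cradle_top (a point): Centre of the ring's top face, at station x = 0, y = +62 mm; moves down with the ring. Ring 68 mm outside, 42 mm inside diameter, 8 mm thick, its top 68 mm above the table when up and 46 mm when down. Three lugs with springs under it reach 55 mm from the axis on the -x, +x and +y sides.
- probe: Light probe: a rigid steel rod 12 mm in diameter and 132 mm long overall, 70 g, lying level; origin at its centre on its axis, y along the rod towards the thin tip. A black sleeve 18 mm in diameter and 50 mm long around its middle is the place to grip it (it fits between the two forks); the +y end narrows to a 7 mm tip, the -y end has a 19 mm cap.
- probe_tip (a point): End of the probe's thin tip, 66 mm from the probe's centre along its y.
- rest: Grey two-saddle rest on which the probe starts, fixed; 60 x 110 mm, 53 mm tall, origin at the centre of its underside, the probe's axis 45 mm above the table along its y. Saddles 8 mm thick at y = +38 and -38 mm; the gap between them is free down to the 8 mm base.
- flask: Stoppered round-bottomed amber glass flask, about 120 g; origin at the lowest point of the bulb, z up the neck. Bulb 54 mm in diameter, neck 22 mm in diameter from 52 to 100 mm, lip 28 mm across at 100 to 104 mm, stopper 20 mm across to 113 mm. In the ring cradle the bulb's centre stands 17 mm above the ring's top face.
- flask_bulb (a point): Centre of the flask's bulb, 27 mm above its lowest point.
- cork_ring: Cork ring on the table in which the flask starts, upright; fixed, 80 mm across, 22 mm tall, origin at the centre of its underside. The flask's lowest point stands 13 mm above the table in it.
- reagent_bottle: Bystander: white bottle, 60 mm across, 130 tall; origin at the centre of its underside. Not to be disturbed.
- sample_pot: Bystander: small clear pot with a white lid, 44 mm across, 50 tall; origin at the centre of its underside. Not to be disturbed.
- pocket_meter: Bystander: black hand-held meter lying flat, 130 x 70 x 27 mm; origin at the centre of its underside. Not to be disturbed.
There are look-alikes about, which are no part of the job. What is meant by the probe is not red, and is the larger of those in its own colour. Leave any red look-alike of the flask alone.

How it is judged:
On the way, in this order (a step that is already met when the one before it is completed fails the run):
1. the probe lies in both forks, tip towards the cradle, jaws closed over it, let go (x of probe in the frame of clip_seat between -0.006 and 0.006 m and y of probe in the frame of clip_seat between -0.014 and 0.014 m and z of probe in the frame of clip_seat between -0.005 and 0.005 m and y of probe_tip in the frame of clip_seat above 0.045 m and angle between the y axis of probe and the y axis of station, either way round below 0.1 rad and value of joint each of jaw_tip, jaw_tail below 0.15 rad and contact force between the fingers and probe below 0.3 N), for 0.2 s.
2. the flask sits upright in the ring cradle and is pressed down by the gripper (value of joint cradle above 0.018 m and horizontal distance between flask_bulb and cradle_top below 0.006 m and z of flask_bulb in the frame of cradle_top between 0.01 and 0.022 m and angle between flask's own z axis and vertical below 0.2 rad and contact force between the fingers and flask above 1 N), for 0.2 s.
At the end, for the whole second after the job is handed in: Probe let go in the clip: centre within 6 mm sideways, 14 lengthwise, 5 in height of the seat, 0.1 rad, tip to the cradle, jaws under 0.15 rad. Flask in the ring: bulb within 6 mm of its axis, 10-22 mm above its top, tilt under 0.2 rad; fingers press on it (over 1 N), ring 18 mm down or more (all of step 1 and all of step 2); the arm keeps its last pose, push and grip.
It fails at once if a bystander is moved by more than 30 mm (distance of any of reagent_bottle, sample_pot, pocket_meter from where it was at the start of the episode above 0.03 m).
It also fails if it takes over 59 s, if anything falls off the work surface, if the arm or the gripper's body presses on something with over 40 N, if the wrist force passes 120 N, or if a joint passes its speed limit or range.

## Robot

A 7-joint arm with a two-finger parallel gripper is mounted at the origin on the work surface. World frame = base frame: x ahead of the robot, y to its left, z up, the work surface at z = 0. Lengths are in m, angles in rad, forces in N, time in s.
With the tool pointing down it reaches from about 0.35 to 0.9 m from the base axis. Payload 19.9 kg.
Tool frame: the origin (TCP) lies between the finger pads; the fingertips stand 19 mm ahead of it and the grasp point (between the pads) is the TCP; z points along the fingers, y is the direction in which the jaws open and shut (so a half turn about z gives the same grasp; the last joint's range is limited). The gripper opens to 94 mm and grips with 3 to 60 N. Pads are 16 mm wide; open, the fingers measure 119 mm over their backs; the gripper's body (75 mm by 177 mm) begins 78 mm behind the grasp point.
Start: joints at [-1.153, 0.417, -0.01, 1.614, 0.005, 1.111, -0.053], TCP at [0.277, 0.56, 0.224] pointing down, gripper open.
Joint ranges: [-2.81, 2.81], [-0.39, 2.02], [-1.27, 1.25], [0.06, 2.57], [-1.19, 4.33], [0.19, 2], [-2.82, 2.82]. Speed limits (rad/s): [1.89, 1.89, 2.39, 2.39, 3.01, 3.01, 3.01].

## Interface

Orientations are given as a 3x3 rotation matrix whose columns are the frame's x, y, z axes.
In Python, from rig import robot gives the robot as it stands. Calls block until the motion is done:
- robot.move_ptp(position, orientation): joint-space move of the TCP to a pose.
- robot.move_linear(position, velocity=0.15, frame=None, threshold=None): straight line of the TCP; frame=None keeps the orientation; velocity is the mean speed in m/s. With threshold (N) it stops when the force on the tool has changed by that much, and returns True; else False.
- robot.goto_joints(angles): joint-space move.
- robot.gripper_to(opening): finger opening in m; the grip force is fixed at half the most; returns when the fingers have stopped.
- robot.pause(seconds).
- robot.ik(position, orientation): joint angles nearest the present ones, or None.
- robot.get_state(): the state.
- robot.grab_frame(name): name is "side" or "top" or "wrist"; returns the picture (480x640x3 uint8, red, green, blue); there is no depth.
- robot.camera_info(name): a dict with "fx", "fy", "cx", "cy" (pixels), "rvec" (rotation vector, rad) and "tvec" (3), from world to camera coordinates, as OpenCV has them. Camera axes: x right, y down, z forward; pixel columns grow to the right and rows downward; lengths in m; the calibration is good to about 2 mm. The wrist camera is an equidistant fisheye: a pixel r from the principal point sees the ray r / f radians off the axis. A picture is of the moment at which its call begins: read the wrist's pose just before it. camera_info takes no time and is no camera call; for the wrist camera it gives the pose at the moment of the call.
A pose or a line that the arm cannot do raises robot.PlanningError and nothing moves.
- robot.sign_off(): hands the job in, once; it reports no verdict.
The state is a dict: "time": time; "qpos": joint angles; "joint_vel": joint speeds; "effort": joint torques, N m; "ee_pos": TCP position; "tool_rot": TCP orientation; "force": force on the tool from outside, world axes, zero at the start; "moment": the same for the moment, N m; "opening": finger opening in m.
Only numpy, scipy, OpenCV 4.12 (cv2) and the standard library are available. Lean on these libraries where they do the work, as an engineer would, in place of code of your own. Each camera call takes 0.05 s, during which the arm holds its last target.

## Working session

There is one attempt and no reset: what is moved stays moved. The work goes in short steps, each a Python script; the robot and the scene stay as the last script left them, time stands still between calls to the robot, and variables do not carry over. Pictures are saved under pics/ and viewed, and the job is handed in when it is done.

```bash
ls; mkdir -p pics
python3 - <<'E'
from rig import robot
import cv2
for n in ("side","top","wrist"):
    i=robot.camera_info(n); print(n,i)
    f=robot.grab_frame(n); cv2.imwrite(f"pics/{n}0.png",f[:,:,::-1])
s=robot.get_state(); print(s["time"],s["force"],s["opening"],s["tool_rot"])
E
```

```text
pics
side {'fx': 567.3124640748964, 'fy': 567.3124640748964, 'cx': 315.67899664907384, 'cy': 231.32369307570744, 'rvec': array([ 2.08053278, -0.19506339,  0.1382723 ]), 'tvec': array([-0.5165485 ,  0.10660344,  1.22174097])}
top {'fx': 506.9718077868787, 'fy': 506.9718077868787, 'cx': 316.9761748330348, 'cy': 229.70717113015053, 'rvec': array([ 2.11078063, -2.17115399,  0.16654649]), 'tvec': array([0.01269457, 0.50619015, 1.0532558 ])}
wrist {'fx': 371.64829954431775, 'fy': 371.64829954431775, 'cx': 324.68164480693866, 'cy': 241.61355950223185, 'rvec': array([-2.48850873, -1.54543858, -0.18708253]), 'tvec': array([-0.62440655, -0.02578606,  0.38976748])}
0.15 [0.14820933 0.37079625 0.35312315] 0.09421233226381134 [[-8.96160141e-01  4.43730648e-01 -3.36240785e-04]
 [ 4.43730772e-01  8.96159773e-01 -8.14389062e-04]
 [-6.00439208e-05 -8.79023400e-04 -9.99999612e-01]]
```

View pics/top0.png

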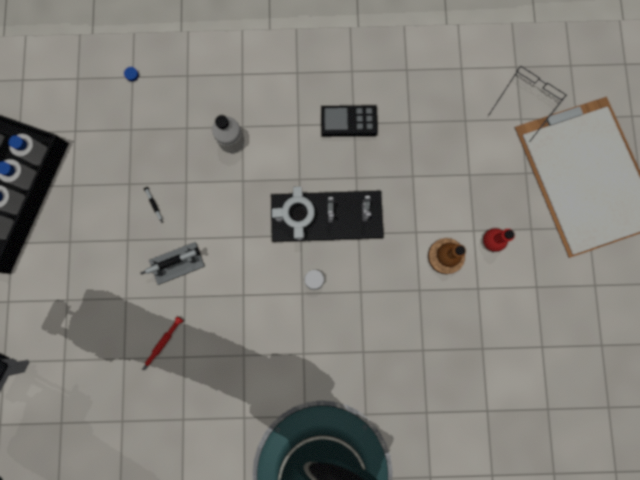

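View pics/side0.png

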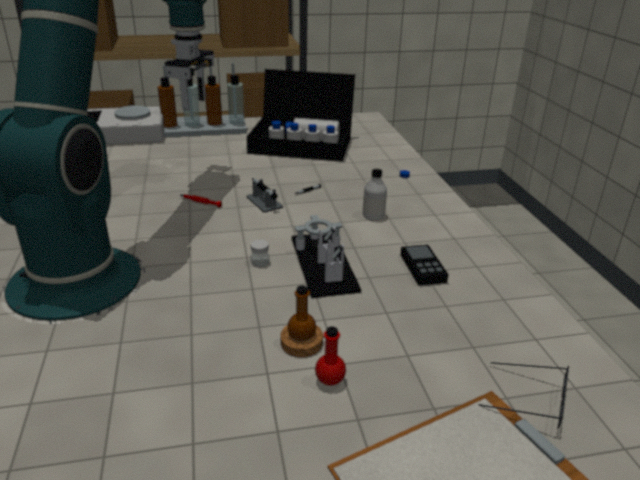

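View pics/wrist0.png

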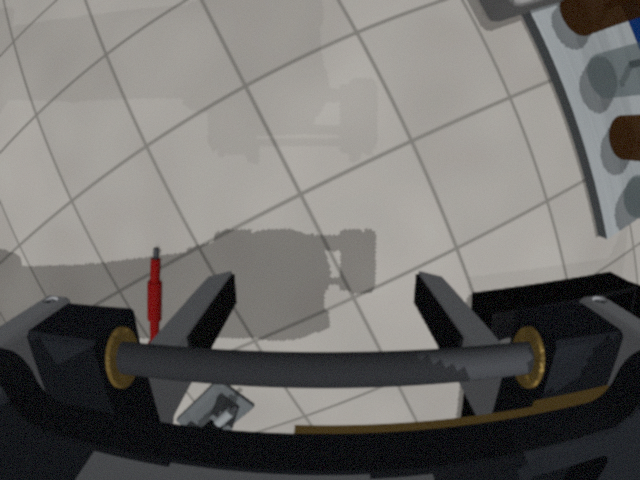

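```bash
cat > h.py <<'E'
import numpy as np, cv2
from rig import robot
def cam(name): 
    i=robot.camera_info(name); R=cv2.Rodrigues(i["rvec"])[0]; t=np.array(i["tvec"])
    return dict(n=name,R=R,t=t,c=-R.T@t,i=i)
def ray(c,p):
    i=c["i"]; x=(p[0]-i["cx"])/i["fx"]; y=(p[1]-i["cy"])/i["fy"]
    if c["n"]=="wrist":
        r=np.hypot(x,y); s=np.sin(r)/r if r>1e-9 else 1; d=np.array([x*s,y*s,np.cos(r)])
    else: d=np.array([x,y,1.])
    d=c["R"].T@d; return d/np.linalg.norm(d)
def plane(c,p,z):
    d=ray(c,p); return c["c"]+d*(z-c["c"][2])/d[2]
def tri(*cp):
    A=np.zeros((3,3)); b=np.zeros(3)
    for c,p in cp:
        d=ray(c,p); M=np.eye(3)-np.outer(d,d); A+=M; b+=M@c["c"]
    X=np.linalg.solve(A,b)
    res=[np.linalg.norm((np.eye(3)-np.outer(ray(c,p),ray(c,p)))@(X-c["c"])) for c,p in cp]
    return X,res
def proj(c,X):
    q=c["R"]@np.asarray(X)+c["t"]; i=c["i"]
    if c["n"]=="wrist":
        r=np.hypot(q[0],q[1]); th=np.arctan2(r,q[2]); k=th/max(r,1e-9); x,y=q[0]*k,q[1]*k
    else: x,y=q[0]/q[2],q[1]/q[2]
    return np.array([i["fx"]*x+i["cx"],i["fy"]*y+i["cy"]])
def shot(name,fn):
    c=cam(name); f=robot.grab_frame(name)[:,:,::-1].copy(); cv2.imwrite(f"pics/{fn}.png",f)
    np.save(f"pics/{fn}.npy",dict(c=c),allow_pickle=True); return c,f
def load(fn): return np.load(f"pics/{fn}.npy",allow_pickle=True).item()["c"], cv2.imread(f"pics/{fn}.png")
def down(yaw):  # tool y (jaw axis) at angle yaw from world x
    y=np.array([np.cos(yaw),np.sin(yaw),0]); z=np.array([0,0,-1.]); return np.column_stack([np.cross(y,z),y,z])
E
python3 - <<'E'
from h import *
t=cam("top");s=cam("side");w=cam("wrist")
for n,p,z in (("rest",(175,262),.045),("cradle",(297,211),.068),("fork1",(331,208),.09),("fork2",(366,208),.09),("flask neck",(447,252),.06),("cork",(446,257),.02),("red",(495,240),.03),("pot",(315,279),.05),("bottle",(228,132),.1),("meter",(349,120),.027),("smallprobe",(153,203),.01)): print(n,plane(t,p,z).round(3))
print("wristcam",w["c"], robot.get_state()["ee_pos"]); R=robot.get_state()["tool_rot"]
print((R.T@(w["c"]-robot.get_state()["ee_pos"])).round(3),(R.T@w["R"].T).round(3), s["c"],t["c"])
a=cv2.imread("pics/top0.png")
q=[a[180:300,120:240],a[170:260,260:400],a[220:290,410:530]]
q=[cv2.resize(x,(400,int(400*x.shape[0]/x.shape[1])),interpolation=cv2.INTER_CUBIC) for x in q]
top=np.zeros((400,800,3),np.uint8); top[:q[0].shape[0],:400]=q[0]; top[:q[1].shape[0],400:]=q[1]
h=min(400-q[1].shape[0],q[2].shape[0]);top[q[1].shape[0]:q[1].shape[0]+h,400:]=q[2][:h]
cv2.imwrite("pics/crops0.png",top)
E
```

```text
rest [0.445 0.302 0.045]
cradle [0.543 0.04  0.068]
fork1 [ 0.543 -0.032  0.09 ]
fork2 [ 0.541 -0.104  0.09 ]
flask neck [ 0.448 -0.273  0.06 ]
cork [ 0.441 -0.28   0.02 ]
red [ 0.474 -0.386  0.03 ]
pot [0.4   0.006 0.05 ]
bottle [0.709 0.179 0.1  ]
meter [ 0.757 -0.081  0.027]
smallprobe [0.582 0.363 0.01 ]
wristcam [0.21562746 0.59038519 0.38407148] [0.27723129 0.55986471 0.22400403]
[ 0.069 -0.    -0.16 ] [[ 0.    -0.971 -0.24 ]
 [ 1.     0.     0.   ]
 [-0.    -0.24   0.971]] [ 0.29639186 -1.08930386  0.70456128] [0.33804605 0.0014044  1.11868686]
```

View pics/crops0.png

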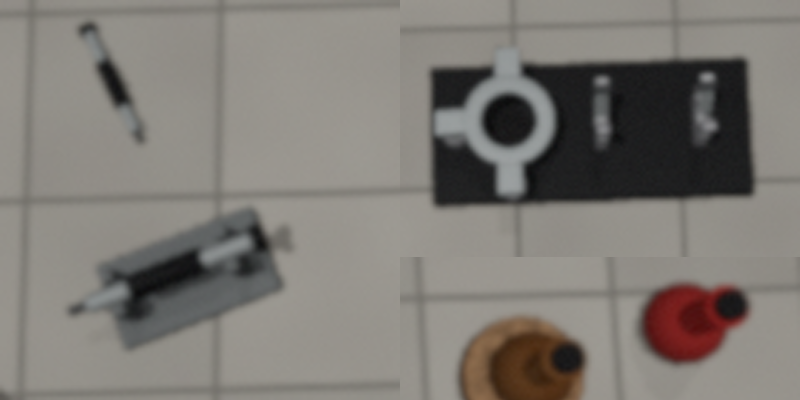

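Candidates in the top image: for the probe, the steel one on the rest at (175,262), a small steel one on the table at (153,203) and a red one at (163,343). For the flask, amber at (447,255) and red at (497,239). I choose the larger steel probe on the rest (crop: thin tip left, cap right) and the amber flask. Next I take wrist views.

Run:
```python
from h import *
t=cam("top")
tip=plane(t,(143,272),.045); cap=plane(t,(206,250),.045); d=tip-cap; print(tip,cap,np.linalg.norm(d))
a=np.arctan2(d[1],d[0]); print("rod yaw",a)
q0=robot.get_state()["qpos"]
for y in (a-np.pi/2,a+np.pi/2):
    print(y,robot.ik([.445,.302,.2],down(y)))
for y in (0,np.pi): print(robot.ik([.543,-.068,.2],down(y)),robot.ik([.444,-.278,.2],down(y)),robot.ik([.543,.04,.2],down(y)))
```

```text
[0.42529561 0.36915264 0.045     ] [0.4683983  0.23604707 0.045     ] 0.1399104551010053
rod yaw 1.8839636018403212
0.31316727504542463 [-0.86097917  0.29271681  0.24819993  1.86449595 -0.0846412   0.99450745
 -0.26356707]
3.4547599286352177 [-0.41093866  0.30223337 -0.290003    1.84925965  0.10104329  1.00432697
  2.71192657]
[-0.44711705  0.35499723  0.63723887  1.8516864  -0.24605659  1.01414258
  0.29156235] [-0.28006766  0.39913785  0.97544971  1.91349008 -0.38476089  1.02992998
  0.8623781 ] [-0.57555665  0.33366048  0.54482184  1.85621452 -0.20224777  1.00654043
  0.05368085]
[-0.75210779  0.51060195  1.08687154  1.85948268 -0.51096433  1.08564306
 -2.60940426] [-0.35116903  0.451347    1.08858292  1.91499708 -0.46059145  1.05404027
 -2.20839693] [ 0.69991936  0.5142127  -1.08228691  1.8157784   0.50336453  1.12063406
  2.58358376]
```

Run:
```python
from h import *
robot.move_ptp([.447,.302,.2],down(.313))
c1,f1=shot("wrist","p1")
robot.move_linear([.400,.286,.2],0.2)
c2,f2=shot("wrist","p2")
cv2.imwrite("pics/p12.png",np.hstack([f1[100:340,120:520],f2[100:340,120:520]]))
print(robot.get_state()["time"])
```

```text
1.8333
```

View pics/p12.png

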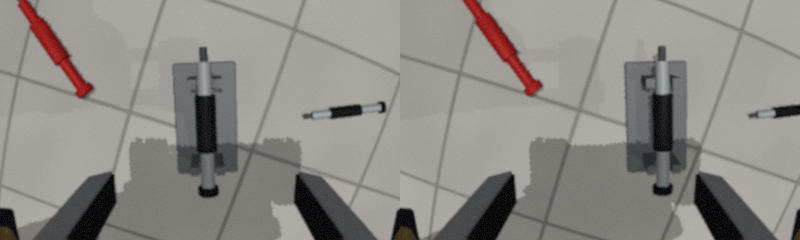

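Run:
```python
from h import *
def sleeve(f,x0,x1):
    m=(f.max(2)<60).astype(np.uint8); m[:180]=0;m[275:]=0;m[:,:x0]=0;m[:,x1:]=0
    n,l,st,ce=cv2.connectedComponentsWithStats(m)
    for k in range(1,n):
        if st[k,4]>60: print(st[k],ce[k])
for n,x0,x1 in (("p1",290,360),("p2",345,420)):
    c,f=load(n); sleeve(f,x0,x1)
a=[cv2.resize(load(n)[1][135:305,x:x+100],(400,680),interpolation=cv2.INTER_CUBIC)[:600] for n,x in(("p1",275),("p2",330))]
cv2.imwrite("pics/p12z.png",np.hstack(a))
```

```text
[ 311  195   33   73 1353] [325.79674797 230.09016999]
[ 362  193   38   77 1409] [380.65010646 229.83250532]
```

View pics/p12z.png

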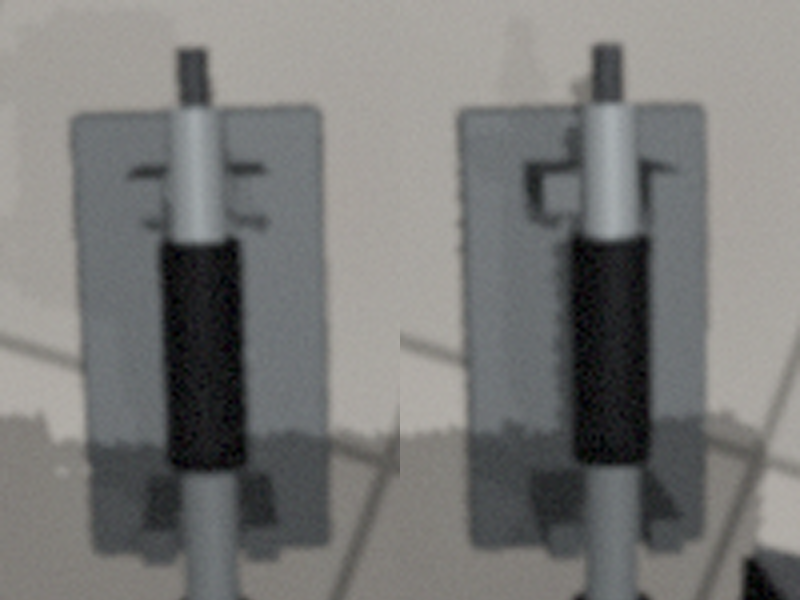

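Run:
```python
from h import *
c1,_=load("p1");c2,_=load("p2")
for n,a,b in (("top",(325.3,195.5),(383,194.5)),("bot",(327,252),(383,250.8)),("tip",(323,147),(381.5,146)),("cap",(328,295),(382,295))):
    print(n,tri((c1,a),(c2,b)),plane(c1,a,.045),plane(c2,b,.045))
T=plane(c1,(323,147),.045);B=plane(c1,(328,295),.045);print(np.linalg.norm(T-B))
st=plane(c1,(325.3,195.5),.045);sb=plane(c1,(327,252),.045);d=st-sb;print(np.linalg.norm(d),np.arctan2(d[1],d[0]),(st+sb)/2,(T+B)/2)
st=plane(c2,(383,194.5),.045);sb=plane(c2,(383,250.8),.045);d=st-sb;print(np.linalg.norm(d),np.arctan2(d[1],d[0]),(st+sb)/2)
t=cam("top");print(proj(t,T),proj(t,B),proj(cam("side"),T))
```

```text
top (array([0.43738247, 0.33383072, 0.04477881]), [np.float64(5.9258822095063446e-05), np.float64(5.925882209497864e-05)]) [0.43735415 0.33391178 0.045     ] [0.4373621 0.333788  0.045    ]
bot (array([0.45436592, 0.28689058, 0.04520358]), [np.float64(0.0001624655257001513), np.float64(0.0001624655257001554)]) [0.45432895 0.28699656 0.045     ] [0.45447711 0.28669122 0.045     ]
tip (array([0.42260499, 0.37265844, 0.04448153]), [np.float64(0.0001026003770755499), np.float64(0.00010260037707547272)]) [0.42264422 0.37255645 0.045     ] [0.42249804 0.37272192 0.045     ]
cap (array([0.4682355 , 0.24773605, 0.04503433]), [np.float64(0.0008431096207694421), np.float64(0.0008431096207694908)]) [0.46796085 0.24858887 0.045     ] [0.46857228 0.24687373 0.045     ]
0.13199075140701563
0.04989169214603264 1.9179609308701724 [0.44584155 0.31045417 0.045     ] [0.44530254 0.31057266 0.045     ]
0.05011017420907622 1.9193593459954914 [0.44591961 0.31023961 0.045     ]
[141.35965092 273.29888116] [200.11140415 250.36938961] [253.55129703 178.45370599]
```

Run:
```python
from h import *
robot.move_ptp([.53,-.03,.24],down(0))
c1,f1=shot("wrist","s1")
robot.move_linear([.58,-.04,.24],0.2)
c2,f2=shot("wrist","s2")
cv2.imwrite("pics/s12.png",np.hstack([f1[60:420,120:520],f2[60:420,120:520]]))
robot.move_ptp([.43,-.275,.24],down(0))
c1,f1=shot("wrist","f1")
robot.move_linear([.47,-.275,.24],0.2)
c2,f2=shot("wrist","f2")
cv2.imwrite("pics/f12.png",np.hstack([f1[60:420,120:520],f2[60:420,120:520]]))
print(robot.get_state()["time"])
```

```text
5.175
```

View pics/s12.png

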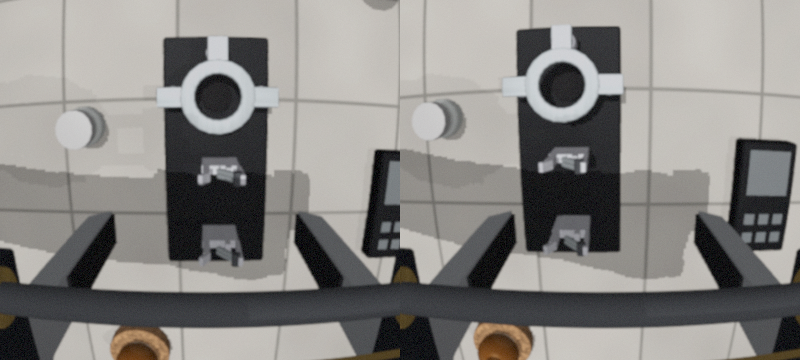

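View pics/f12.png

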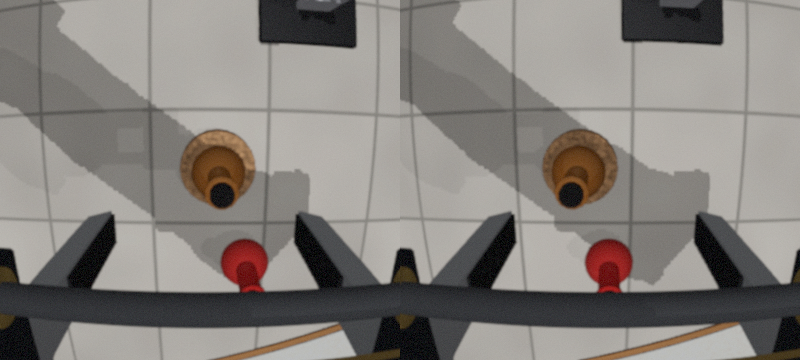

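Run:
```python
from h import *
def ring(n,box):
    c,f=load(n); x0,y0,x1,y1=box
    g=f.min(2); m=(g>140).astype(np.uint8); r=np.zeros_like(m); r[y0:y1,x0:x1]=m[y0:y1,x0:x1]
    cs,h=cv2.findContours(r,cv2.RETR_CCOMP,cv2.CHAIN_APPROX_NONE)
    out=[]
    for k,q in enumerate(cs):
        if h[0][k][3]>=0 and cv2.contourArea(q)>500:
            out.append(cv2.fitEllipse(q)); print(n,out[-1])
    return c,out[0][0] if out else None
c1,a=ring("s1",(270,100,410,205)); c2,b=ring("s2",(215,80,360,200))
print(a,b)
X=tri((c1,a),(c2,b)); print("ring",X,plane(c1,a,.068),plane(c2,b,.068))
# base plate bottom corners by dark mask
for n in ("s1","s2"):
    c,f=load(n)
    z=cv2.resize(f[90:330,270:400] if n=="s1" else f[80:320,220:350],None,fx=3,fy=3,interpolation=cv2.INTER_CUBIC); cv2.imwrite(f"pics/{n}z.png",z[:600])
    cv2.imwrite(f"pics/{n}zz.png",cv2.resize((f[200:330,300:380] if n=="s1" else f[190:320,250:330]),None,fx=4.6,fy=4.6,interpolation=cv2.INTER_CUBIC))
a=cv2.imread("pics/s1zz.png");b=cv2.imread("pics/s2zz.png");cv2.imwrite("pics/szz.png",np.hstack([a,b]))
# flask: stopper
for n in ("f1","f2"):
    c,f=load(n); m=(f.max(2)<45).astype(np.uint8); m[:200]=0;m[280:]=0;m[:,:270]=0;m[:,370:]=0
    k,l,st,ce=cv2.connectedComponentsWithStats(m)
    for j in range(1,k):
        if st[j,4]>100: print(n,st[j],ce[j])
```

```text
s1 ((337.4696960449219, 156.14871215820312), (47.83245849609375, 48.3425407409668), 74.73994445800781)
s2 ((281.35400390625, 144.3146209716797), (47.47352981567383, 48.056861877441406), 59.95619583129883)
s2 ((250.6223907470703, 106.89313507080078), (34.817718505859375, 54.77980422973633), 26.652891159057617)
s2 ((319.8066711425781, 106.15958404541016), (45.82868576049805, 60.95996856689453), 135.63983154296875)
(337.4696960449219, 156.14871215820312) (281.35400390625, 144.3146209716797)
ring (array([0.54157959, 0.03652237, 0.06514711]), [np.float64(2.5171583973279493e-05), np.float64(2.5171583973254953e-05)]) [0.54149064 0.03658153 0.068     ] [0.54190936 0.03644106 0.068     ]
f1 [331 243  23  24 434] [341.70276498 254.93317972]
f2 [279 243  24  24 435] [290.75402299 254.48965517]
```

View pics/szz.png

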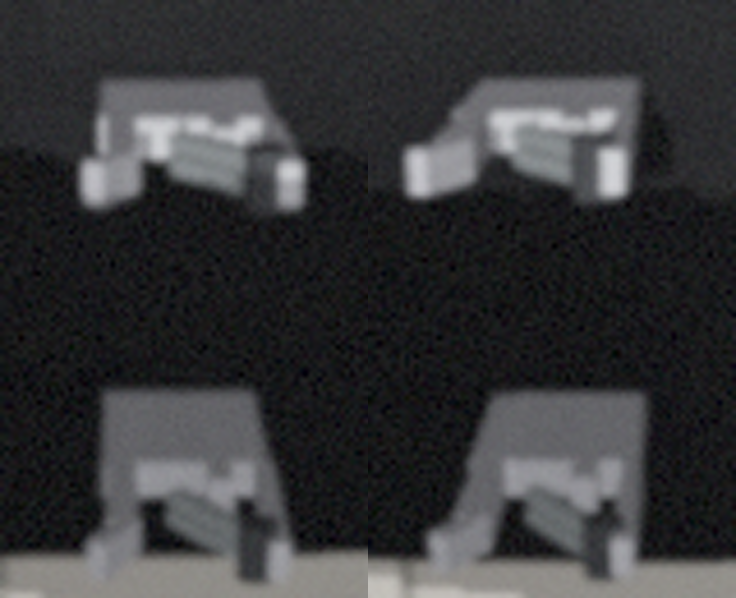

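View pics/s1z.png

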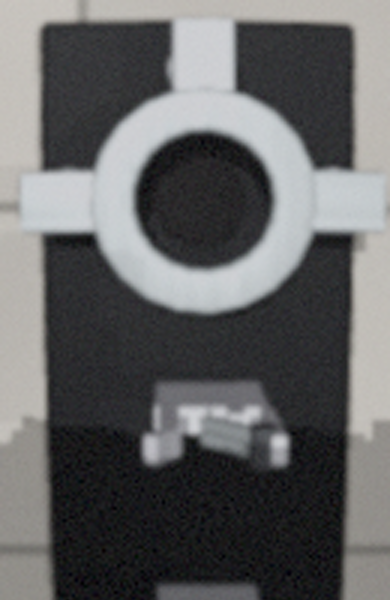

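View pics/s2z.png

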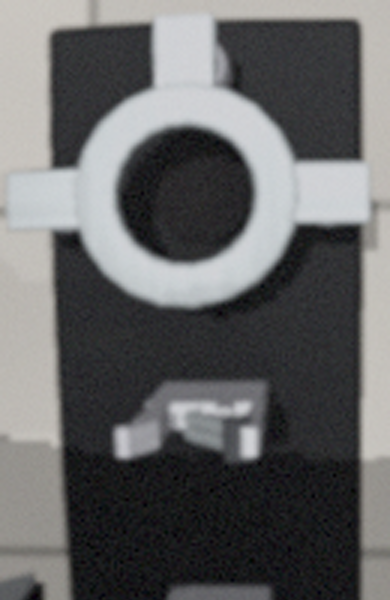

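Run:
```python
from h import *
c1,_=load("s1");c2,_=load("s2")
P={}
for c,ps in ((c1,[(284.3,98),(387.3,98),(288,319),(383,318)]),(c2,[(237.7,90.3),(339.3,87.3),(247,311),(339,311)])):
    q=np.array([plane(c,p,.012)[:2] for p in ps]); print(q.round(4)); 
    print("len",np.linalg.norm(q[0]-q[2]),np.linalg.norm(q[1]-q[3]),"w",np.linalg.norm(q[0]-q[1]),np.linalg.norm(q[2]-q[3]),"cen",q.mean(0))
    for i,j in((2,0),(3,1),): d=q[i]-q[j];d=-d;print("yaw of +y",np.arctan2(d[1],d[0])-np.pi/2)
    d=q[1]-q[0]+q[3]-q[2]; print("yaw x",np.arctan2(d[1],d[0]))
# top cam
f=cv2.imread("pics/top0.png"); t=cam("top")
m=(f.max(2)<50).astype(np.uint8);r=np.zeros_like(m);r[180:250,262:395]=m[180:250,262:395]
r=cv2.morphologyEx(r,cv2.MORPH_CLOSE,np.ones((25,25)))
cs,_=cv2.findContours(r,cv2.RETR_EXTERNAL,cv2.CHAIN_APPROX_NONE);k=max(cs,key=cv2.contourArea);R=cv2.minAreaRect(k);b=cv2.boxPoints(R)
q=np.array([plane(t,p,.012)[:2] for p in b]);print("top",q.round(4),q.mean(0));
for i in range(4): d=q[(i+1)%4]-q[i];print(np.linalg.norm(d),np.arctan2(d[1],d[0]))
# forks: top of prong: tall prong top centre  & near-edges
o1=np.array([300,200.]);o2=np.array([250,190.])
for n,a,b in (("tall1 front-left",(80,160),(404-368,150)),("tall1 back-left",(82,208),(407-368,198)),("low1 fr right",(304,160),(627-368,147)),("low1 back right",(302,210),(627-368,198)),
  ("tall2 left bot",(95,575),(440-368,562)),("low2 right",(290,575),(632-368,575))):
    a=(np.array(a)+.5)/4.6-.5+o1;b=(np.array(b)+.5)/4.6-.5+o2
    print(n,tri((c1,a),(c2,b)))
# flask stopper
c1,_=load("f1");c2,_=load("f2")
a,b=(341.7,254.93),(290.75,254.49)
X,r=tri((c1,a),(c2,b));print("stopper",X,r,proj(t,X),proj(cam("side"),X))
print(plane(c1,a,.126),plane(c2,b,.126))
# cork ring contour
```

```text
[[ 0.4882  0.0974]
 [ 0.5949  0.0985]
 [ 0.4882 -0.1474]
 [ 0.5982 -0.1463]]
len 0.24480850232591925 0.2447759194582277 w 0.10668318253515519 0.10999132500128515 cen [ 0.54240658 -0.02445455]
yaw of +y -4.3998210873974486e-05
yaw of +y 0.01346978586874159
yaw x 0.010445427751108191
[[ 0.489   0.0969]
 [ 0.5952  0.0974]
 [ 0.4905 -0.1492]
 [ 0.5968 -0.1477]]
len 0.246056712949965 0.2450781983656933 w 0.1061112011030353 0.10634984438424773 cen [ 0.54287165 -0.02565643]
yaw of +y 0.005799741693464311
yaw of +y 0.006759415865919216
yaw x 0.009327231051874487
top [[ 0.5944  0.0988]
 [ 0.5943 -0.1472]
 [ 0.4888 -0.145 ]
 [ 0.489   0.0975]] [ 0.54163627 -0.02396945]
0.24594416421697235 -1.5712008808442075
0.10554120659679744 3.1208137172622443
0.2424161889634718 1.5701431172990001
0.10546802323623383 0.012659441821315467
tall1 front-left (array([ 0.52388896, -0.0285374 ,  0.0956533 ]), [np.float64(0.00019959914032558938), np.float64(0.00019959914032561442)])
tall1 back-left (array([ 0.52425421, -0.03737272,  0.09642292]), [np.float64(0.00019211234953949805), np.float64(0.0001921123495395126)])
low1 fr right (array([ 0.56485012, -0.02811256,  0.09623889]), [np.float64(5.3945403541863736e-05), np.float64(5.3945403541844044e-05)])
low1 back right (array([ 0.56475856, -0.03756637,  0.0961807 ]), [np.float64(5.575588618418675e-05), np.float64(5.575588618423844e-05)])
tall2 left bot (array([ 0.5267241 , -0.1114746 ,  0.09577658]), [np.float64(0.000633688402483423), np.float64(0.0006336884024834083)])
low2 right (array([ 0.56488048, -0.11145425,  0.09824936]), [np.float64(0.00033216489833321627), np.float64(0.00033216489833323807)])
stopper [ 0.44486813 -0.28456256  0.12059266] [np.float64(3.105088698196258e-05), np.float64(3.1050886981827846e-05)] [460.70052232 250.05242891] [302.92419719 290.32160118]
[ 0.44460923 -0.28305117  0.126     ] [ 0.44538939 -0.28298743  0.126     ]
```

Run:
```python
from h import *
c1,_=load("s1");c2,_=load("s2")
o1=np.array([300,200.]);o2=np.array([250,190.])
for n,a,b in (("tall1 inner",(142,190),(478-368,180)),("lowbase1 L",(101,80),(484-368,80)),("lowbase1 R",(260,80),(640-368,80)),
 ("base2 L",(103,392),(492-368,392)),("base2 R",(256,392),(647-368,392)),("floor notch L",(137,120),(490-368,112)),("floor R",(262,120),(616-368,112)),("slot2 L",(137,462),(505-368,460)),("slot2R",(255,462),(622-368,460))):
    a=(np.array(a)+.5)/4.6-.5+o1;b=(np.array(b)+.5)/4.6-.5+o2
    X,r=tri((c1,a),(c2,b));print(n,X.round(4),r[0].round(5))
```

```text
tall1 inner [ 0.5355 -0.0372  0.0821] 1e-05
lowbase1 L [ 0.5269 -0.0291  0.008 ] 0.0
lowbase1 R [ 0.5636 -0.0283  0.0125] 0.00022
base2 L [ 0.5276 -0.1031  0.0158] 0.0002
base2 R [ 0.5645 -0.1038  0.0135] 0.00037
floor notch L [ 0.5348 -0.0284  0.0574] 0.00016
floor R [ 0.5605 -0.0287  0.0559] 9e-05
slot2 L [ 0.5353 -0.1051  0.0547] 1e-05
slot2R [ 0.5609 -0.1039  0.0573] 0.00012
```

Run:
```python
from h import *
c1,_=load("f1");c2,_=load("f2")
print("cork",plane(c1,(338,228),.022),plane(c2,(299.5,228),.022))
R=down(1.918-np.pi/2)
robot.move_ptp([.4455,.3105,.13],R)
robot.move_linear([.4455,.3105,.045],0.12)
s=robot.get_state();print(s["ee_pos"],s["force"],s["time"])
robot.gripper_to(0.0)
s=robot.get_state();print(s["opening"],s["force"],s["time"])
robot.move_linear([.4455,.3105,.16],0.15)
c,f=shot("wrist","g1");s=robot.get_state();print(s["ee_pos"],s["opening"],s["force"],s["time"])
c,f=shot("side","g1s")
```

```text
cork [ 0.44536126 -0.28365148  0.022     ] [ 0.4450757 -0.2840043  0.022    ]
[0.44588119 0.31061727 0.04554252] [-0.10721393 -0.31056416 -0.28196404] 8.1667
0.017244552523118878 [-0.74329715 -0.27577547  1.68207873] 9.3333
[0.44505494 0.31021252 0.15904575] 0.017151626455243558 [ 0.21951035  0.19937747 -2.17313505] 10.3
```

View pics/g1.png

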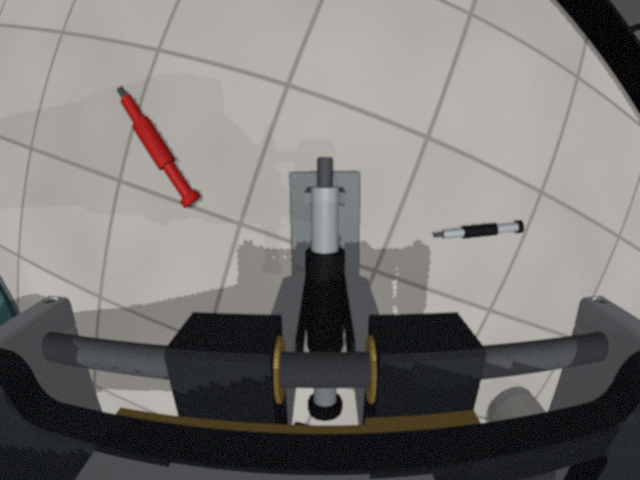

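The probe is held level between the pads, with its tip at (325,158) and cap at (325,405) on the image's centre line. I check its place in the hand, then carry it over the clip.

Run:
```python
from h import *
s=robot.get_state();R=np.array(s["tool_rot"]);p=np.array(s["ee_pos"])
c=cam("wrist")
print(proj(c,p+R@[.066,0,.0]),proj(c,p+R@[.066,0,-.0035]),proj(c,p+R@[.025,0,-.009]),proj(c,p+R@[-.066,0,-.0]))
yaw=.006
robot.move_ptp([.5425,-.0705,.16],down(yaw))
robot.move_linear([.5425,-.0705,.112],0.1)
s=robot.get_state();print(s["ee_pos"],s["force"],s["time"],s["tool_rot"].round(4))
shot("wrist","c1");shot("side","c1s")
f=cv2.imread("pics/c1s.png");cv2.imwrite("pics/c1sz.png",cv2.resize(f[170:310,230:410],None,fx=4,fy=4,interpolation=cv2.INTER_CUBIC))
```

```text
[323.76188006 158.22507768] [323.73797483 158.37493955] [323.71110353 256.58783428] [323.87509863 411.74211417]
[ 0.54263272 -0.07061446  0.1121786 ] [-0.09962306  0.11880118 -1.04394494] 12.4417 [[-5.9e-03  1.0e+00  1.0e-04]
 [ 1.0e+00  5.9e-03 -2.0e-04]
 [-2.0e-04  1.0e-04 -1.0e+00]]
```

View pics/c1.png

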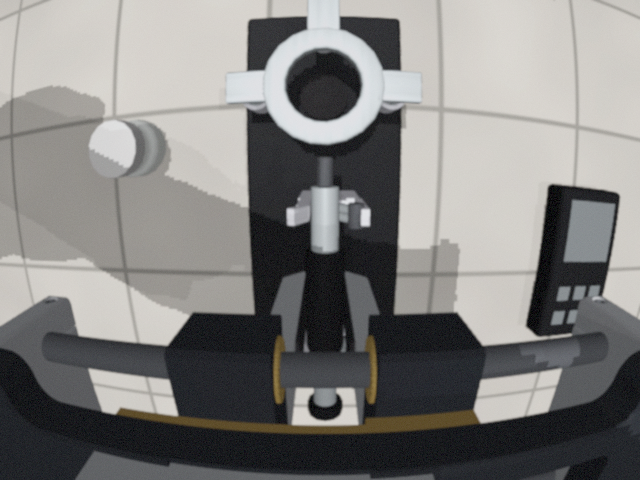

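View pics/c1sz.png

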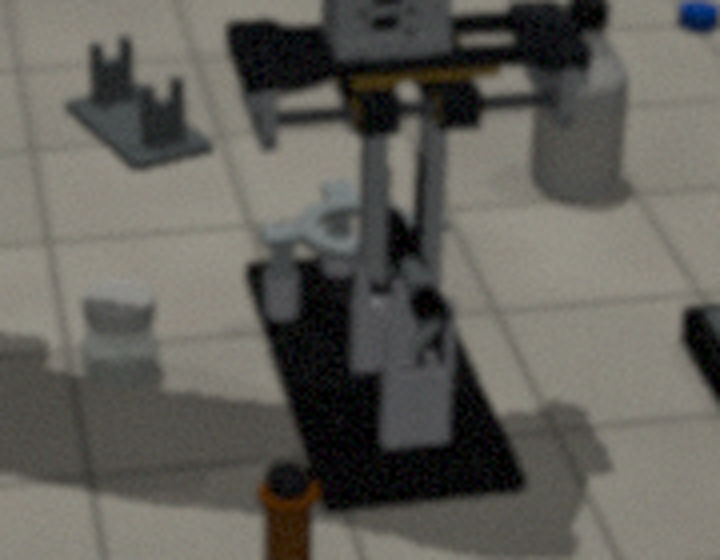

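The probe sits over the slots, with its axis at column 325 between the prongs at 298 and 360, and the tip points at the ring. I push it down.

Run:
```python
from h import *
for z in (.085,.078,.070,.064,.0615):
    r=robot.move_linear([.5425,-.0705,z],0.05,threshold=25)
    s=robot.get_state();print(z,r,s["ee_pos"].round(4),s["force"].round(2),s["moment"].round(2),s["time"])
    if r: break
shot("wrist","c2");shot("side","c2s")
f=cv2.imread("pics/c2s.png");g=cv2.imread("pics/c2.png")
cv2.imwrite("pics/c2z.png",np.hstack([cv2.resize(f[200:310,280:380],(400,440),interpolation=cv2.INTER_CUBIC),cv2.resize(g[100:320,225:425],(400,440),interpolation=cv2.INTER_CUBIC)]))
```

```text
0.085 False [ 0.5425 -0.0706  0.0849] [-0.52  0.37 -0.29] [-0.05  0.21  0.01] 13.2333
0.078 False [ 0.5418 -0.0705  0.0778] [-4.8  -0.17 -0.95] [-0.02  1.29 -0.  ] 13.525
0.07 False [ 0.5417 -0.0704  0.0695] [-4.66  0.32 -3.34] [-0.08  1.32 -0.02] 13.8333
0.064 False [ 0.5415 -0.0703  0.0633] [-6.71  0.47 -6.33] [0.07 1.5  0.05] 14.1
0.0615 False [ 0.5427 -0.0705  0.0618] [-4.04  1.27  5.32] [ 0.07  0.92 -0.01] 14.35
```

View pics/c2z.png

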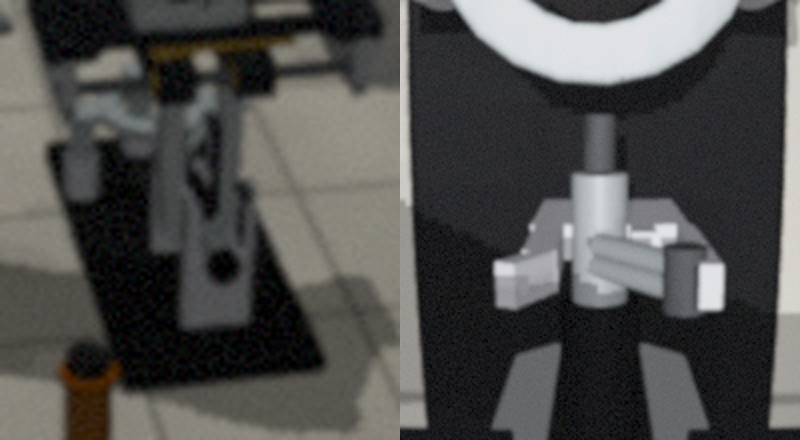

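Run:
```python
from h import *
robot.gripper_to(0.08); robot.pause(0.3)
s=robot.get_state();print(s["opening"],s["force"].round(2),s["time"])
robot.move_linear([.5425,-.0705,.17],0.15)
shot("wrist","c3"); c,f=load("c3")
shot("side","c3s"); 
robot.move_linear([.5425,-.0305,.22],0.2)
shot("wrist","c4");print(robot.get_state()["time"])
cv2.imwrite("pics/c34.png",np.hstack([load("c3")[1][60:420,120:520],load("c4")[1][60:420,120:520]]))
```

```text
0.07992794570155595 [-0.26 -0.25  0.46] 15.8167
17.3083
```

View pics/c34.png

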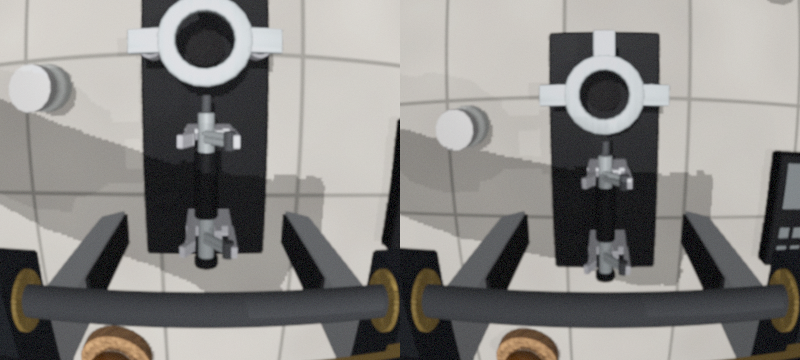

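Run:
```python
from h import *
c3,f3=load("c3");c4,f4=load("c4")
print("tip",tri((c3,(326,155)),(c4,(326,201))),"cap",tri((c3,(326,328)),(c4,(326,340))))
for n,y1 in (("c3",165),("c4",200)):
    c,f=load(n); m=(f.min(2)>140).astype(np.uint8); r=np.zeros_like(m); r[60:y1,250:410]=m[60:y1,250:410]
    cs,h=cv2.findContours(r,cv2.RETR_CCOMP,cv2.CHAIN_APPROX_NONE)
    for k,q in enumerate(cs):
        if h[0][k][3]>=0 and cv2.contourArea(q)>800: e=cv2.fitEllipse(q);print(n,e[0],plane(c,e[0],.066))
robot.move_ptp([.445,-.284,.20],down(0)); robot.gripper_to(.094)
robot.move_linear([.445,-.284,.090],0.12,threshold=8)
s=robot.get_state();print(s["ee_pos"],s["force"].round(2),s["time"])
shot("wrist","k1");shot("side","k1s")
f=cv2.imread("pics/k1s.png");cv2.imwrite("pics/k1z.png",np.hstack([cv2.resize(f[230:400,240:400],(400,425),interpolation=cv2.INTER_CUBIC),cv2.imread("pics/k1.png")[55:480,120:520]]))
```

```text
tip (array([ 0.54338568, -0.00375688,  0.06289364]), [np.float64(0.0003717713550002733), np.float64(0.00037177135500006663)]) cap (array([ 0.54456244, -0.14911394,  0.04175917]), [np.float64(0.00043360846028425655), np.float64(0.0004336084602843124)])
c3 (324.4261779785156, 98.74173736572266) [0.54164173 0.03637955 0.066     ]
c4 (323.8106689453125, 154.10693359375) [0.54161446 0.03647917 0.066     ]
c4 (360.4270324707031, 113.23193359375) [0.57191236 0.07163754 0.066     ]
c4 (287.36834716796875, 113.37626647949219) [0.51095681 0.07111637 0.066     ]
[ 0.44531874 -0.28425852  0.09059667] [ 0.08 -0.5  -0.07] 19.8833
```

View pics/k1z.png

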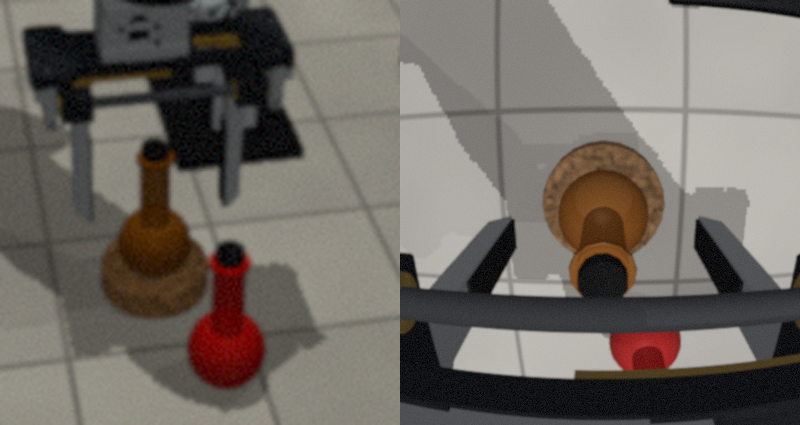

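Run:
```python
from h import *
robot.gripper_to(0.0)
s=robot.get_state();print(s["opening"],s["force"].round(2),s["time"])
robot.move_linear([.445,-.284,.22],0.15)
s=robot.get_state();print(s["opening"],s["force"].round(2),s["ee_pos"])
robot.move_ptp([.5417,.0367,.22],down(0.006))
robot.move_linear([.5417,.0367,.15],0.12)
s=robot.get_state();print(s["opening"],s["force"].round(2),s["ee_pos"],s["time"])
shot("wrist","m1");shot("side","m1s")
f=cv2.imread("pics/m1s.png");cv2.imwrite("pics/m1z.png",np.hstack([cv2.resize(f[150:310,240:400],(400,400),interpolation=cv2.INTER_CUBIC),cv2.imread("pics/m1.png")[80:480,120:520]]))
```

```text
0.026318378290768597 [-0.21 -0.6   0.64] 21.05
0.026392462181770843 [-0.61  0.13 -1.13] [ 0.44466226 -0.28371484  0.21924717]
0.026479735264798746 [ 0.16 -0.16 -0.43] [0.54204602 0.03635114 0.15053785] 24.0667
```

View pics/m1z.png

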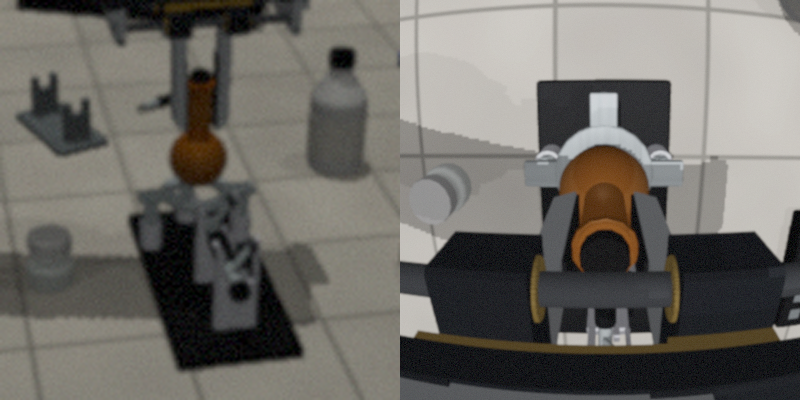

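The flask hangs upright over the ring in the hand, with the bulb centred at column 602 of the crop against the ring's lugs at 545/660. The opening reads 26.3 mm, so the fingers seem to hold the 28 mm lip rather than the 22 mm neck. I press in small steps and watch the force for slip.

Run:
```python
from h import *
for z in (.138,.134,.130,.125,.120,.116,.113):
    r=robot.move_linear([.5417,.0367,z],0.06,threshold=30)
    s=robot.get_state();print(z,r,s["ee_pos"].round(4),s["force"].round(2),s["moment"].round(2),s["opening"].round(4),s["time"])
shot("wrist","m2");shot("side","m2s");shot("top","m2t")
f=cv2.imread("pics/m2s.png");cv2.imwrite("pics/m2z.png",np.hstack([cv2.resize(f[170:310,250:390],(400,400),interpolation=cv2.INTER_CUBIC),cv2.imread("pics/m2.png")[80:480,120:520]]))
```

```text
Traceback (most recent call last):
AttributeError: 'float' object has no attribute 'round'
```

Run:
```python
from h import *
for z in (.138,.134,.130,.125,.120,.116,.113):
    r=robot.move_linear([.5417,.0367,z],0.06,threshold=30)
    s=robot.get_state();print(z,r,s["ee_pos"].round(4),s["force"].round(2),s["moment"].round(2),round(s["opening"],4),s["time"])
shot("wrist","m2");shot("side","m2s");shot("top","m2t")
f=cv2.imread("pics/m2s.png");cv2.imwrite("pics/m2z.png",np.hstack([cv2.resize(f[170:310,250:390],(400,400),interpolation=cv2.INTER_CUBIC),cv2.imread("pics/m2.png")[80:480,120:520]]))
```

```text
0.138 False [0.5418 0.0367 0.1381] [ 0.    0.14 -0.78] [-0.07  0.02  0.03] 0.0264 24.7667
0.134 False [0.5418 0.0367 0.134 ] [-0.61 -0.64  3.56] [-0.05  0.18 -0.  ] 0.0264 25.0167
0.13 False [0.5418 0.0366 0.1301] [-0.46  0.82  5.  ] [-0.02  0.16  0.03] 0.0265 25.2667
0.125 False [0.5419 0.0367 0.1252] [-0.57  0.26  5.92] [0.01 0.2  0.01] 0.0262 25.5167
0.12 False [0.5419 0.0367 0.1203] [-0.23  1.08  7.81] [-0.02  0.28  0.01] 0.0264 25.7667
0.116 False [0.542  0.0366 0.1164] [-1.14  0.85  9.79] [ 0.05  0.31 -0.  ] 0.0262 26.0167
0.113 False [0.542  0.0367 0.1135] [-1.27  1.12 10.61] [ 0.03  0.35 -0.02] 0.026 26.2667
```

View pics/m2z.png

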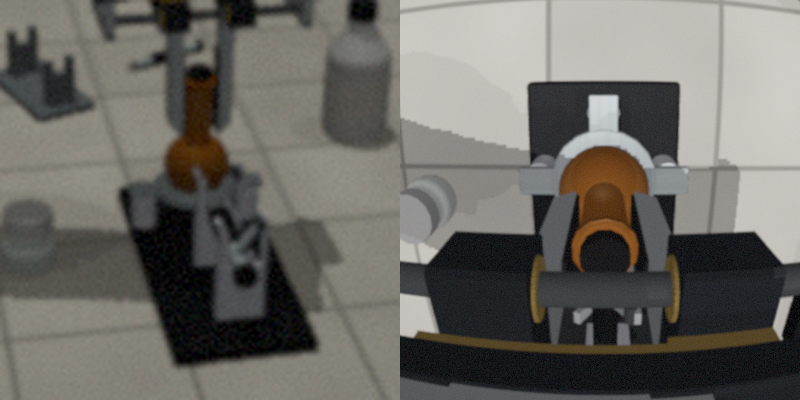

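The force rises along the cradle's spring from first contact at about 0.136 and reaches 10.6 N at 0.1135, with no slip. The flask looks upright. I press slightly onto the stop and verify that it holds.

Run:
```python
from h import *
r=robot.move_linear([.5417,.0367,.1118],0.04,threshold=12)
for _ in range(3):
    s=robot.get_state();print(r,s["ee_pos"].round(4),s["force"].round(2),round(s["opening"],4),s["time"]); robot.pause(.5)
shot("wrist","n1");shot("side","n1s");shot("top","n1t")
c,f=load("n1s"); t,g=load("n1t")
# predicted features vs. side image
for n,X in (("bulb",(.5417,.0367,.063)),("stopper top",(.5417,.0367,.149)),("ring top -x lug",(.4867,.0363,.046)),("ring up -x lug",(.4867,.0363,.068))): print(n,proj(c,X).round(1),proj(t,X).round(1))
m=cv2.inRange(cv2.cvtColor(f,cv2.COLOR_BGR2HSV),(5,140,40),(18,255,255));m[:170]=0;m[260:]=0;m[:,:300]=0;m[:,360:]=0
k,l,st,ce=cv2.connectedComponentsWithStats(m)
for j in range(1,k):
    if st[j,4]>30: print(st[j],ce[j])
cv2.imwrite("pics/n1z.png",np.hstack([cv2.resize(f[180:300,270:390],(400,400),interpolation=cv2.INTER_CUBIC),cv2.resize(g[170:260,260:350],(400,400),interpolation=cv2.INTER_CUBIC)]))
```

```text
False [0.5421 0.0367 0.1124] [-0.91 -0.29 11.23] 0.0261 26.6667
False [0.5421 0.0367 0.1125] [-0.32 -0.39 10.89] 0.0259 27.1667
False [0.5421 0.0367 0.1125] [-1.28  1.05 11.43] 0.0265 27.6667
bulb [319.3 226.9] [298.4 212. ]
stopper top [320.1 193.5] [296.8 203.7]
ring top -x lug [296.  235.3] [299.5 238.8]
ring up -x lug [296. 227.] [299.1 237.4]
[309 196  21  41 431] [318.612529   218.52436195]
```

View pics/n1z.png

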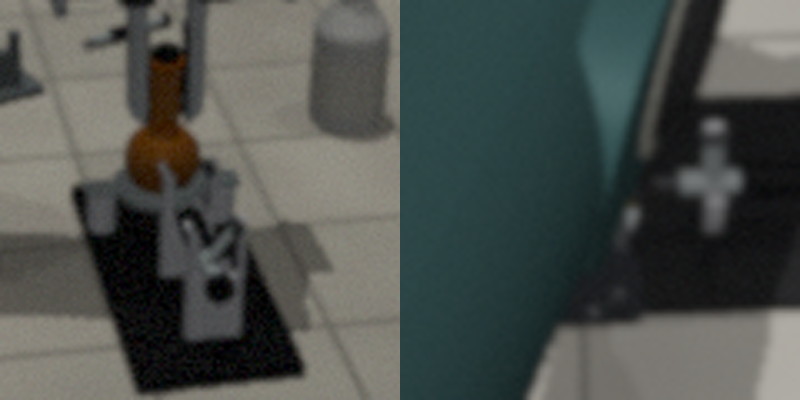

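Run:
```python
from h import *
for z in (.111,.110):
    r=robot.move_linear([.5417,.0367,z],0.03,threshold=6); robot.pause(.2)
    s=robot.get_state();print(r,s["ee_pos"].round(4),s["force"].round(2),round(s["opening"],4),s["time"])
    if r or s["force"][2]>14: break
robot.pause(.6)
s=robot.get_state();print(s["ee_pos"].round(4),s["force"].round(2),round(s["opening"],4),s["time"])
shot("side","o1s");shot("wrist","o1")
f=cv2.imread("pics/o1s.png")
cv2.imwrite("pics/o1z.png",np.hstack([cv2.resize(f[180:300,270:390],(400,400),interpolation=cv2.INTER_CUBIC),cv2.imread("pics/o1.png")[80:480,120:520]]))
```

```text
False [0.5424 0.0367 0.112 ] [-1.91  0.5  15.58] 0.0267 28.7667
[0.5423 0.0366 0.112 ] [-2.8   0.22 16.85] 0.0262 29.3667
```

View pics/o1z.png

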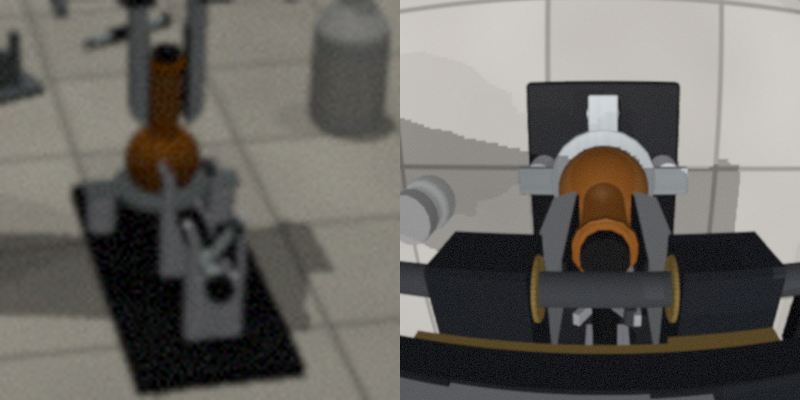

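The force rose to about 16 N over the last 0.5 mm, so the ring is hard on its stop. The flask is upright and still, the grip hasn't changed, and the probe is still clipped with its cap at the near fork. I hand in.

```bash
python3 -c "
from rig import robot
robot.sign_off()"
```

```text
the job is handed in; nothing more can be done
```

I clipped the probe into the twin fork clip with its tip towards the cradle and let it go. I then set the amber flask in the ring, pressed it onto the stop and handed the job in at about 29 s, still holding it down. The hand-in gave no verdict.

**Probe:**
- The force dropped as it passed the jaws, and the floor of the slots was felt at 62 mm.
- Later views showed the jaws closed over it. Its tip measured (0.543, -0.004, 0.063) m, within about 1 mm of where it should be.
- A matching check on the cap end disagreed (z about 0.042 m). I put that down to a badly chosen edge pixel, because the other views show the rod seated level.

**Flask:**
- The push followed the cradle's spring to about 11 N, then rose sharply to about 16 N at the stop.
- In the side view the ring's lug stands at its lowered height and the flask is upright, with the bulb over the ring's axis.
- The gripper opening read 26 mm rather than the neck's 22 mm, so the fingers probably hold the lip. I saw no slip.

**Bystanders:** I kept clear of the bottle, the pot and the meter, and saw no sign that any of them moved. I didn't measure their positions again at the end.

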